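# Check a cheese probe and hold the reading

### The job

Take the probe thermometer out of its slanted sleeve, stand it upright in the larger bore of the probe checker, fully home on its flange, and let go of it. Then push the checker's spring-loaded plunger down with the fingers to half its travel (11 mm, knob top level with the fixed pin beside it; never near the bottom, which clears the reading) and keep it there for some three seconds, finishing while still holding it down. Leave the cheese, bottle and beaker where they are.

Things in the scene. Friction and masses are not known exactly. Their poses are not given: they have to be found in the camera images.
- probe: Loose probe thermometer, 150 mm long, 90 g, round. Origin at its pointed tip, z along its axis from tip to handle: steel stem 10 mm diameter to z = 75 mm (first 8 mm taper), flange 34 mm diameter to 81 mm, white handle 24 mm diameter to 150 mm. It starts in the rest's sleeve, leaning about 33 degrees, handle up, flange on the sleeve's mouth, and pulls out along its axis.
- probe_grip (a point): Point on the probe's axis in the middle of the handle, 125 mm from the tip; axes as the probe.
- rest: Fixed grey base plate 110 x 80 x 12 mm with a slanted steel sleeve (22 mm outside, 13 mm inside diameter, 80 mm long) that holds the probe. Origin at the centre of the underside, z up. The sleeve leans 30 degrees from vertical towards the rest's -x; the centre of its mouth lies 10 mm to -x of the origin, 85 mm above the bench.
- checker: Fixed probe checker, a block 110 mm (x) by 240 mm (y), 80 mm high. Origin at the centre of the underside, z up. +y half: bare aluminium with two bores in the top, a 16 mm one at x 0, y +70 mm, and a 6 mm one at x +30, y +102 mm, too narrow for the probe. -y half: white plastic with the black plunger at x 0, y -65 mm and a thin steel pin at x 0, y -110 mm.
- well (a point): Centre of the mouth of the checker's large bore, level with the block's top, 80 mm above the bench. The bore is 16 mm diameter (mouth with a 2 mm chamfer), runs straight down and is 80 mm deep, so that the probe's flange comes to rest on the mouth. z up.
- plunger_top (a point): Centre of the top face of the plunger's black knob (knob 40 mm diameter, 12 mm thick, on an 18 mm stem). It moves with the plunger: 120 mm above the bench when released, 109 mm at half travel, 98 mm at the bottom.
- plunger (a joint): How far the plunger is pressed straight down, in m: 0 released, 0.011 half travel, 0.022 at the bottom stop. A spring pushes it back up: about 2 N to start it, 7 N at half travel, 12 N at the bottom.
- pin_top (a point): Top centre of the fixed steel pin (8 mm diameter) standing on the checker 45 mm from the plunger's axis: 109 mm above the bench, the height to which the knob's top is to be pressed.
- cheese: Bystander: loose white cheese wheel 112 mm diameter, 35 mm high; origin at the centre of its underside.
- spray: Bystander: loose white plastic bottle 64 mm diameter, 170 mm high; origin at the centre of its underside.
- beaker: Bystander: loose empty steel beaker 76 mm diameter, 100 mm high; origin at the centre of its underside.
Mind the look-alikes: they are no part of the job. What is shaped like the probe but blue is not meant.

How it is judged:
By the outcome, as a careful person would: the job done as asked, in the order asked, and still so for the second after the job is handed in, while the arm keeps its last pose, push and grip.
It also fails if it takes over 56 s, if anything falls off the work surface, if the arm or the gripper's body presses on something with over 40 N, if the wrist force passes 120 N, or if a joint passes its speed limit or range.

### The arm

A 6-joint arm with a two-finger parallel gripper is mounted at the origin on the work surface. World frame = base frame: x ahead of the robot, y to its left, z up, the work surface at z = 0. Lengths are in mm, angles in rad, forces in N, time in s.
With the tool pointing down it reaches from about 275 to 750 mm from the base axis. Payload 10.2 kg.
Tool frame: the origin (TCP) lies between the finger pads; the fingertips stand 14 mm ahead of it and the grasp point (between the pads) lies 5 mm behind it (tip_reach is the distance from the TCP to the fingertips, in mm); z points along the fingers, y is the line along which they close (so a half turn about z gives the same grasp; the last joint's range is limited). The gripper opens to 85 mm and grips with 20 to 120 N. Pads are 22 mm wide; open, the fingers measure 114 mm over their backs; the gripper's body (76 mm by 85 mm) begins 54 mm behind the grasp point. The pads swing forward as they close: fully open they stand 13 mm farther back than shut.
Start: joints at [-1.34, 0.313, 1.498, -0, 1.331, -0.223], TCP at [230.14, -471.876, 245.294] pointing down, gripper open.
Joint ranges: [-2.94, 2.94], [-0.97, 2.17], [0.19, 2.56], [-1.23, 4.37], [0.02, 3.11], [-2.88, 2.88]. Speed limits (rad/s): [2.39, 2.39, 3.01, 3.14, 3.14, 3.14].

### API

Orientations are given as a unit quaternion [w, x, y, z].
In Python, from rig import * gives the robot as it stands.
- The arm moves only by the tool arm_command, never from a script. Its argument "steps" is a list that holds one entry, the list of rows, each a list of 7 numbers: the opening, from 0 (shut) to 1 (fully open), then the shift along the tool's x, y, z each as a share of 0.05 m, from -1 to 1, then the turn, a rotation vector about the tool's x, y, z each as a share of 0.15 rad, from -1 to 1. A call has 1 to 8 rows; each row shifts and turns the commanded pose from where the row before left it, along the tool's axes as they then stand; what a row does not reach is not made up. A row lasts 1/8 s, in which the tool goes at most 62.5 mm and 10.7 degrees, less where a joint would pass 70% of its speed; a pose out of reach is approached as far as the arm can. A call with a number of a shift or a turn outside -1 to 1 is refused whole. A call with a gripper value outside its range is refused whole. The fingers move at their own pace and stop on an object; "squeeze" is the grip in N (left out, the last holds). Time passes only in rows, so rows that do not move let the fingers close. It gives the time, the measured TCP pose, the force, the opening and the grip force at its end, in the units of the state.
- sense(): the state, without advancing time (a new reading comes with each control period).
- capture(name): name is "scene" or "top" or "wrist"; returns the picture (400x640x3 uint8, red, green, blue); there is no depth.
- get_calibration(name): a dict with "intrinsics" (3x3 intrinsics, pixels), "D" ([k1, k2, p1, p2, k3] as OpenCV has them; the pictures are not rectified), "rvec" (rotation vector, rad) and "tvec" (3), from world to camera coordinates, as OpenCV has them; the wrist camera has in their place "T_tool_cam" (4x4, takes a point from camera to tool coordinates, whose origin is the TCP and whose axes are the flange's). Camera axes: x right, y down, z forward; pixel columns grow to the right and rows downward; lengths in mm; the calibration is good to about 2 mm. A picture is of the moment at which its call begins: read the wrist's pose just before it. get_calibration takes no time and is no camera call.
- finish_job(): hands the job in; it is judged then, once.
The state is a dict: "time_s": time; "joints": joint angles; "dq": joint speeds; "tau": joint torques, N m; "eef_pos": TCP position; "ee_rot": TCP orientation; "force": force on the tool from outside, world axes, zero at the start; "wrist_torque": the same for the moment, N m; "grip_width": opening from 0.0 (shut) to 1.0 (fully open); "grip_force": force on a finger pad.
Only numpy, scipy, OpenCV 4.12 (cv2) and the standard library are available. Lean on these libraries where they do the work, as an engineer would, in place of code of your own. Each camera call takes 0.05 s, during which the arm holds its last target. There are 200 camera calls.

## Working session

There is one attempt and no reset: what is moved stays moved. The work goes in short steps, Python scripts to look and compute and a tool call to move; the robot and the scene stay as the last step left them, time stands still between calls to the robot, and variables do not carry over. Pictures are saved under pics/ and viewed, at most 12 in all, crops included, and the job is handed in when it is done.

Besides the shell and the picture viewer there is one more tool, called after "Call:" by a JSON object that holds its "name" and its "arguments", one argument or row to a line. arm_command: Moves the arm, as the interface text tells. Its arguments: {"type":"object","properties":{"steps":{"type":"array"},"squeeze":{"type":"number"}},"required":["steps"]}

```bash
ls; mkdir -p pics; python3 - <<'E'
from rig import *
import cv2
for n in ("scene","top"):
    cv2.imwrite(f"pics/{n}0.png",capture(n)[:,:,::-1])
import numpy as np
for n in ("scene","top","wrist"):print(n,get_calibration(n))
print(sense())
E
```

```text
pics
scene {'intrinsics': array([[393.47108377,   0.        , 314.13815068],
       [  0.        , 393.47108377, 194.65859462],
       [  0.        ,   0.        ,   1.        ]]), 'D': array([0.02604865, 0.        , 0.        , 0.        , 0.        ]), 'rvec': array([ 1.72607564,  1.72553565, -0.74718485]), 'tvec': array([   6.73280805, -321.53303801, 1439.41756111])}
top {'intrinsics': array([[380.245793  ,   0.        , 326.39719882],
       [  0.        , 380.245793  , 203.57991373],
       [  0.        ,   0.        ,   1.        ]]), 'D': array([-0.06138861,  0.        ,  0.        ,  0.        ,  0.        ]), 'rvec': array([ 2.15804993, -2.09541701,  0.22130544]), 'tvec': array([-29.84591287, 606.91657717, 919.52003511])}
wrist {'intrinsics': array([[313.71863639,   0.        , 319.61893542],
       [  0.        , 313.71863639, 205.37781051],
       [  0.        ,   0.        ,   1.        ]]), 'D': array([-0.06102295,  0.        ,  0.        ,  0.        ,  0.        ]), 'T_tool_cam': array([[-2.43837155e-05, -9.56936986e-01, -2.90295719e-01,
         7.45278132e+01],
     
[... 243 characters left out ...]
e+00]])}
{'time_s': 0.1, 'joints': array([-1.34042359e+00,  3.13406322e-01,  1.49833767e+00,  1.32395107e-05,
        1.33103046e+00, -2.23391316e-01]), 'dq': array([-0.00043807, -0.00190963, -0.00071328, -0.00180562, -0.0001471 ,
       -0.00044884]), 'tau': array([ 2.10246595e-03, -4.12900686e+01, -2.60143036e+01, -1.65435986e-04,
        2.99885265e-03,  3.10487870e-06]), 'eef_pos': array([ 230.08120924, -471.66274159,  244.79484513]), 'ee_rot': array([-5.90919236e-04,  9.74372674e-01,  2.24938978e-01,  4.36676163e-06]), 'force': array([-0.42925822,  0.17104136, -0.26890141]), 'wrist_torque': array([0.0450182 , 0.01135456, 0.0339242 ]), 'grip_force': 0.0, 'grip_width': 0.9987159975269726}
```

View pics/scene0.png

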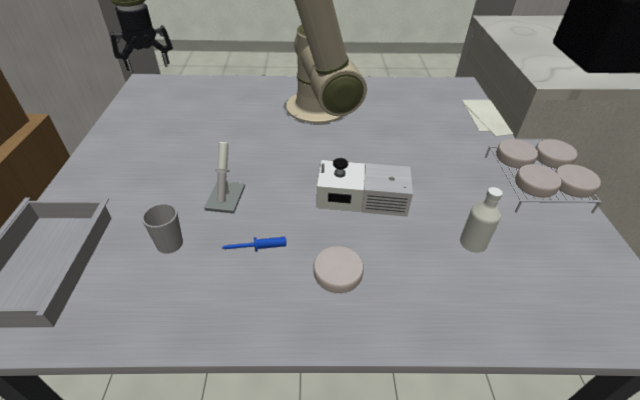

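View pics/top0.png

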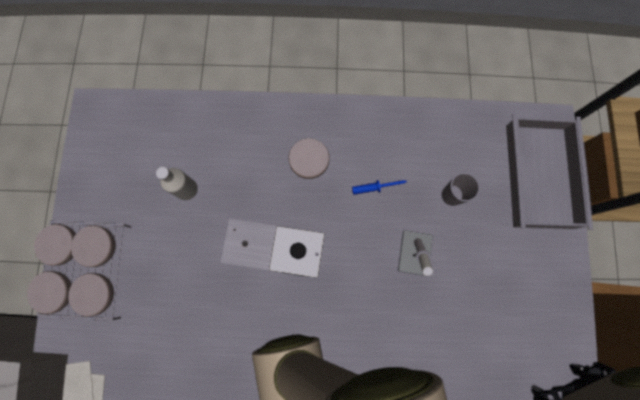

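The scene image shows the white-handled probe in the rest's sleeve, with its handle at scene (223,155) and top (427,271). The look-alike is the blue tool at scene (260,243) and top (380,187). Other white things are the bottle (480,225) and the cheeses. I choose the white probe in the grey rest. The checker is at scene (365,187) and top (272,248), with its bore at top (245,244) and its plunger at (298,250).

```bash
cat > h.py <<'E'
from rig import *
import numpy as np, cv2
from scipy.spatial.transform import Rotation as R
def toolR(s): q=s["ee_rot"]; return R.from_quat([q[1],q[2],q[3],q[0]]).as_matrix()
def cam(n,s=None):
    c=get_calibration(n)
    if n=="wrist":
        T=np.eye(4);T[:3,:3]=toolR(s);T[:3,3]=s["eef_pos"];W=T@c["T_tool_cam"]
        return c["intrinsics"],c["D"],W[:3,:3],W[:3,3]
    r=cv2.Rodrigues(c["rvec"])[0]; return c["intrinsics"],c["D"],r.T,-r.T@c["tvec"]
def ray(c,p):
    u=cv2.undistortPoints(np.array([[p]],float),c[0],c[1])[0,0]
    d=c[2]@[u[0],u[1],1]; return c[3],d/np.linalg.norm(d)
def onz(c,p,z): o,d=ray(c,p); return o+d*(z-o[2])/d[2]
def tri(rays):
    A=sum(np.eye(3)-np.outer(d,d) for o,d in rays); b=sum((np.eye(3)-np.outer(d,d))@o for o,d in rays)
    x=np.linalg.solve(A,b); return x,[np.linalg.norm(np.cross(x-o,d)) for o,d in rays]
def proj(c,X):
    return cv2.projectPoints(np.array([X],float),cv2.Rodrigues(c[2].T)[0],-c[2].T@c[3],c[0],c[1])[0].ravel()
E
python3 - <<'E'
from h import *
t=cam("top");s=cam("scene")
for n,p,q in [("handle",(427,271),(223,145)),("bore",(245,244),(392,179)),("knob",(298,250),(340,162)),("pin",(317,254),(322,166))]:
    x,e=tri([ray(t,p),ray(s,q)]);print(n,x.round(),np.round(e,1))
for p in [(404,231),(433,235),(427,277),(399,272)]: print(onz(t,p,12).round())
a=cv2.imread("pics/top0.png");b=cv2.imread("pics/scene0.png")
f=lambda i,x,y,w,h,k:cv2.resize(i[y:y+h,x:x+w],None,fx=k,fy=k,interpolation=cv2.INTER_CUBIC)
o=np.zeros((600,800,3),np.uint8)
o[:300,:400]=f(a,215,205,120,90,10/3)[:300,:400];o[:300,400:]=f(a,380,215,80,60,5)
o[300:,:400]=f(b,310,145,120,90,10/3)[:300,:400];o[300:,400:]=f(b,190,130,80,60,5)
# second row right covers y130..190
cv2.imwrite("pics/crop1.png",o)
E
```

```text
handle [ 441. -247.  139.] [0.3 0.3]
bore [496. 190.  74.] [2.4 2.4]
knob [482.  54. 119.] [1.1 1.1]
pin [475.   9. 100.] [0.9 0.9]
[ 548. -222.   12.]
[ 540. -301.   12.]
[ 428. -282.   12.]
[ 440. -208.   12.]
```

View pics/crop1.png

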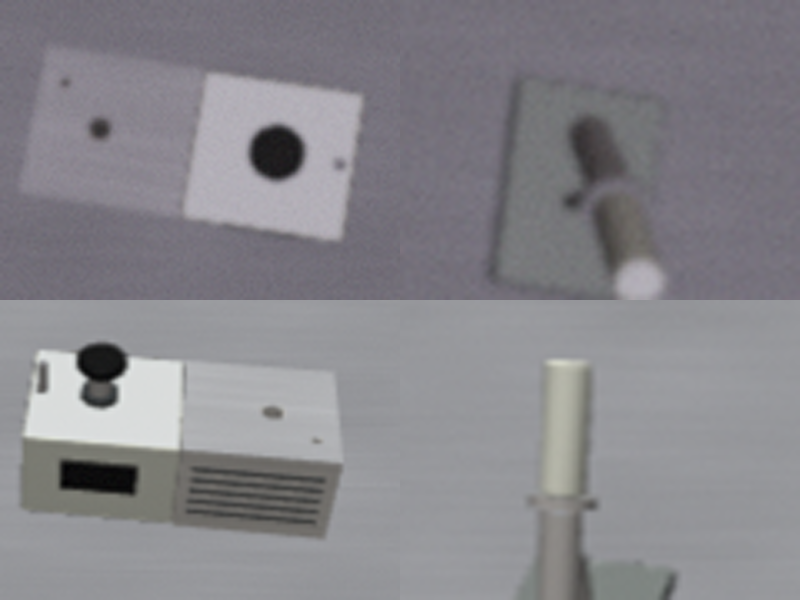

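The crop confirms a white handle with a flange on the grey sleeve, so the choice is right. The rest plate's corners measure 109 x 79 mm, as given. Next is a helper that turns a target pose into tool-axis rows, starting with the pose 120 mm off along the probe's axis.

```bash
cat >> h.py <<'E'
def frame(z,x):
    z=np.array(z,float)/np.linalg.norm(z); x=np.array(x,float); x-=z*(x@z); x/=np.linalg.norm(x)
    return np.c_[x,np.cross(z,x),z]
def rows(P,M,n,s=None,nd=2):
    """shares for n equal rows from the sensed pose to tool position P, rotation M"""
    s=s or sense(); p=s["eef_pos"].copy(); m=toolR(s); out=[]
    for k in range(n):
        r=R.from_matrix(m.T@M).as_rotvec()/(n-k); d=m.T@(np.array(P)-p)/(n-k)
        row=np.round(np.r_[d/50,r/.15],nd); out.append(row.tolist())
        p=p+m@row[:3]*50; m=m@R.from_rotvec(row[3:]*.15).as_matrix()
    for o in out: print(o)
    print("ends",p.round(1),"rot err",np.round(R.from_matrix(m.T@M).magnitude(),4))
E
python3 - <<'E'
from h import *
t=cam("top");s=cam("scene")
e,er=tri([ray(t,(427.4,270.4)),ray(s,(223.4,143))]);print("cap",e.round(1),np.round(er,1))
mouth=np.array([479,-252,85.])
u=e-mouth;print("len",np.linalg.norm(u),"lean",np.degrees(np.arccos(u[2]/np.linalg.norm(u))))
L=np.radians(33);l=np.array([-.989,.147,0]);u=np.sin(L)*l+np.cos(L)*np.array([0,0,1])
M=frame(-u,[0,0,1]);print(M.round(3))
rows(mouth+165*u,M,8)
E
```

```text
cap [ 442.1 -245.   146.3] [0.9 0.9]
len 71.92317877312948 lean 31.506715551111764
[[ 0.83  -0.147  0.539]
 [-0.123 -0.989 -0.08 ]
 [ 0.545  0.    -0.839]]
[0.61, -0.35, 0.05, -0.15, 0.47, 0.49]
[0.58, -0.39, 0.09, -0.14, 0.46, 0.49]
[0.55, -0.44, 0.12, -0.15, 0.47, 0.49]
[0.5, -0.48, 0.15, -0.14, 0.46, 0.48]
[0.46, -0.52, 0.17, -0.15, 0.47, 0.49]
[0.4, -0.55, 0.18, -0.14, 0.46, 0.48]
[0.35, -0.58, 0.2, -0.15, 0.47, 0.49]
[0.29, -0.61, 0.21, -0.14, 0.46, 0.48]
ends [ 390.  -238.8  223.2] rot err 0.0007
```

Call:
{"name": "arm_command", "arguments": {
  "steps": [
    [[1, 0.61, -0.35, 0.05, -0.15, 0.47, 0.49], [1, 0.58, -0.39, 0.09, -0.14, 0.46, 0.49], [1, 0.55, -0.44, 0.12, -0.15, 0.47, 0.49], [1, 0.5, -0.48, 0.15, -0.14, 0.46, 0.48], [1, 0.46, -0.52, 0.17, -0.15, 0.47, 0.49], [1, 0.4, -0.55, 0.18, -0.14, 0.46, 0.48], [1, 0.35, -0.58, 0.2, -0.15, 0.47, 0.49], [1, 0.29, -0.61, 0.21, -0.14, 0.46, 0.48]]
  ]
}}

```text
time_s: 1.1
eef_pos: [390.4, -238.1, 223.3]
ee_rot: [0.021, 0.956, -0.072, 0.284]
force: [1.0, -0.3, 0.2]
grip_width: 1.0
grip_force: 0.0
```

```bash
python3 - <<'E'
from h import *
s=sense();print(s["eef_pos"].round(1),toolR(s).round(3).tolist(),s["joints"].round(2),s["time_s"],abs(s["dq"]).max())
im=capture("wrist");cv2.imwrite("pics/w1.png",im[:,:,::-1])
import pickle;pickle.dump(s,open("w1.pkl","wb"))
E
```

```text
[ 390.4 -238.1  223.3] [[0.828, -0.149, 0.54], [-0.125, -0.989, -0.082], [0.546, 0.0, -0.837]] [-1.05 -0.04  2.08  0.62  0.82  0.3 ] 1.1 0.7916215568179767
```

View pics/w1.png

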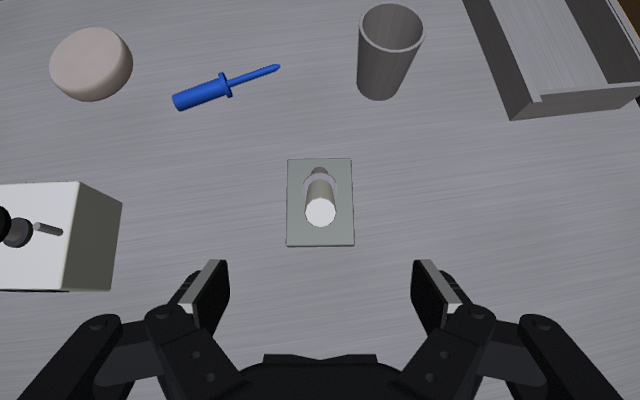

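The wrist view shows the white cap at (320,211), the flange at (320,184), and the rest plate with corners (287,159), (351,158), (355,246), (286,246). The blue look-alike is off to the side. I'll now measure the cap and flange in all three views.

```bash
python3 - <<'E'
from h import *
sense();capture("wrist")
s=sense();im=capture("wrist");print(s["eef_pos"].round(1),abs(s["dq"]).max().round(3))
c=cam("wrist",s)
g=im.astype(int);roi=np.zeros(g.shape[:2],np.uint8);roi[150:255,280:360]=1
bright=((g.min(2)>185)*roi).astype(np.uint8)
cs,_=cv2.findContours(bright,cv2.RETR_EXTERNAL,cv2.CHAIN_APPROX_NONE)
k=max(cs,key=cv2.contourArea);el=cv2.fitEllipse(cv2.convexHull(k));print("cap",el)
t=cam("top");sc=cam("scene")
x,e=tri([ray(t,(427.4,270.4)),ray(sc,(223.4,143)),ray(c,el[0])]);print("cap",x.round(1),np.round(e,1))
x2,e=tri([ray(sc,(223.4,143)),ray(c,el[0])]);print("cap sc+w",x2.round(1),np.round(e,1))
x3,e=tri([ray(t,(427.4,270.4)),ray(c,el[0])]);print("cap top+w",x3.round(1),np.round(e,1))
# plate corners by green-grey mask
hsv=cv2.cvtColor(im,cv2.COLOR_RGB2HSV)
m=((g[:,:,1]-g[:,:,2]>0)&(roi>0)&(g[:,:,1]>g[:,:,0])).astype(np.uint8)
m=cv2.morphologyEx(m,cv2.MORPH_OPEN,np.ones((3,3)));m=cv2.morphologyEx(m,cv2.MORPH_CLOSE,np.ones((5,5)))
cs,_=cv2.findContours(m,cv2.RETR_EXTERNAL,cv2.CHAIN_APPROX_NONE);k=cv2.convexHull(max(cs,key=cv2.contourArea))
q=cv2.approxPolyDP(k,8,True)[:,0];print(q.tolist());P=np.array([onz(c,p,12) for p in q]);print(P.round(1),P.mean(0).round(1))
cv2.imwrite("pics/w2.png",cv2.resize(im[140:260,260:380,::-1],None,fx=5,fy=5,interpolation=cv2.INTER_CUBIC))
E
```

```text
[ 390.2 -236.1  222.5] 0.077
cap ((323.34185791015625, 211.03997802734375), (28.000810623168945, 29.182369232177734), 94.60477447509766)
cap [ 442.  -245.4  146.2] [0.6 1.2 0.6]
cap sc+w [ 442.  -245.1  146. ] [0.9 0.9]
cap top+w [ 442.1 -246.   146.2] [0. 0.]Traceback (most recent call last):
  File "<stdin>", line 17, in <module>
ValueError: max() iterable argument is empty
```

```bash
python3 - <<'E'
from h import *
im=capture("wrist")
cv2.imwrite("pics/w2.png",cv2.resize(im[140:260,260:380,::-1],None,fx=5,fy=5,interpolation=cv2.INTER_CUBIC))
E
```

```text
(no output)
```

View pics/w2.png

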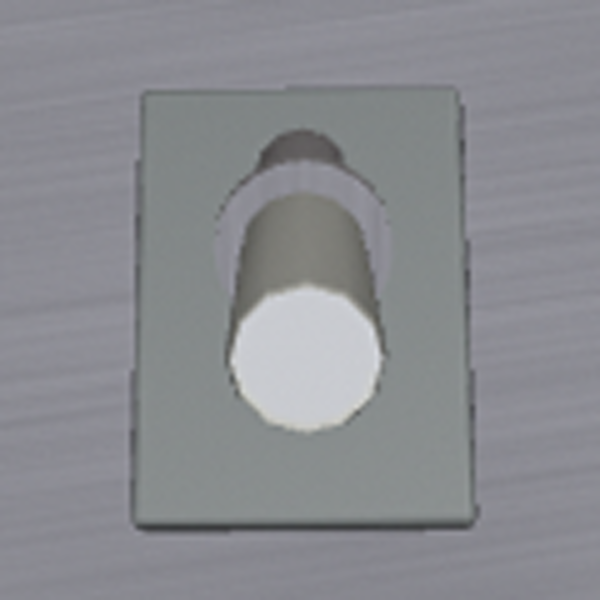

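The crop shows the cap centred at wrist (320.8,211.2), the flange's upper rim centred near (320.4,188.4), and plate corners at crop (142,92), (458,88), (474,520), (136,522).

```bash
python3 - <<'E'
from h import *
s=sense();c=cam("wrist",s);t=cam("top");sc=cam("scene");print(s["eef_pos"].round(1),s["time_s"])
cap,e=tri([ray(t,(427.4,270.4)),ray(sc,(223.4,143)),ray(c,(320.8,211.2))]);print("cap",cap.round(1),np.round(e,1))
fl,e=tri([ray(sc,(222.5,170.3)),ray(c,(320.4,188.4))]);print("flange",fl.round(1),np.round(e,1))
w=cap-fl;print(np.linalg.norm(w),np.degrees(np.arccos(w[2]/np.linalg.norm(w))),(w/np.linalg.norm(w)).round(3))
P=np.array([onz(c,(260+x/5-.4,140+y/5-.4),12) for x,y in [(142,92),(458,88),(474,520),(136,522)]]);print(P.round(1),P.mean(0))
l=P[2]+P[3]-P[0]-P[1];l/=np.linalg.norm(l);print("lean",l)
m=P.mean(0)+10*l;m[2]=85
for L in (30,33):
  u=np.sin(np.radians(L))*l+np.array([0,0,np.cos(np.radians(L))]);print("text cap",L,(m+75*u).round(1),u.round(3))
L=np.radians(33)
u=np.sin(L)*l+np.array([0,0,np.cos(L)])
M=frame(-u,[0,0,1]);g=cap-30*u;print("grasp tcp",g)
rows(g,M,5)
E
```

```text
[ 390.  -238.9  223.5] 1.3
cap [ 442.1 -245.8  146.1] [0.2 1.6 1.4]
flange [ 480.  -250.8   86.9] [2. 2.]
70.53454575834888 32.87651560116114 [-0.538  0.07   0.84 ]
[[ 551.8 -222.6   12. ]
 [ 541.5 -300.9   12. ]
 [ 434.  -285.8   12. ]
 [ 444.8 -208.6   12. ]] [ 493.01081902 -254.5045685    12.        ]
lean [-0.99091573  0.13448425  0.        ]
text cap 30 [ 445.9 -248.1  150. ] [-0.495  0.067  0.866]
text cap 33 [ 442.6 -247.7  147.9] [-0.54   0.073  0.839]
grasp tcp [ 458.26488853 -248.0257572   120.93274254]
[0.01, -0.0, 0.49, 0.01, 0.0, -0.01]
[0.01, -0.0, 0.5, 0.01, 0.0, -0.01]
[0.01, -0.01, 0.49, 0.01, 0.0, -0.01]
[0.0, -0.0, 0.5, 0.01, 0.0, -0.01]
[0.01, -0.0, 0.49, 0.01, 0.0, -0.01]
ends [ 458.3 -248.2  121. ] rot err 0.0005
```

Cap, flange and plate agree with the text: 33 degree lean, cap height 146 against 148 mm. I go in along the axis.

Call:
{"name": "arm_command", "arguments": {
  "steps": [
    [[0.7, 0.01, 0, 0.49, 0.01, 0, -0.01], [0.7, 0.01, 0, 0.5, 0.01, 0, -0.01], [0.7, 0.01, 0, 0.49, 0.01, 0, -0.01], [0.7, 0, 0, 0.5, 0.01, 0, -0.01], [0.7, 0.01, 0, 0.49, 0.01, 0, -0.01], [0.7, 0, 0, 0, 0, 0, 0]]
  ]
}}

```text
time_s: 2.05
eef_pos: [458.2, -249.4, 119.9]
ee_rot: [0.018, 0.957, -0.066, 0.283]
force: [0.3, 0.1, 0.2]
grip_width: 0.702
grip_force: 0.0
```

Call:
{"name": "arm_command", "arguments": {
  "steps": [
    [[0.0, 0, 0, 0, 0, 0, 0], [0.0, 0, 0, 0, 0, 0, 0], [0.0, 0, 0, 0, 0, 0, 0], [0.0, 0, 0, 0, 0, 0, 0], [0.0, 0, 0, 0, 0, 0, 0], [0.0, 0, 0, 0, 0, 0, 0]]
  ],
  "squeeze": 50
}}

```text
time_s: 2.8
eef_pos: [458.3, -249.4, 122.0]
ee_rot: [0.02, 0.956, -0.065, 0.284]
force: [-5.8, 0.6, 7.1]
grip_width: 0.265
grip_force: 48.6
```

Call:
{"name": "arm_command", "arguments": {
  "steps": [
    [[0.0, 0, 0, -0.2, 0, 0, 0], [0.0, 0, 0, -0.3, 0, 0, 0], [0.0, 0, 0, -0.3, 0, 0, 0], [0.0, 0, 0, -0.3, 0, 0, 0], [0.0, 0, 0, -0.4, 0, 0, 0], [0.0, 0, 0, -0.4, 0, 0, 0], [0.0, 0, 0, -0.4, 0, 0, 0], [0.0, 0, 0, 0, 0, 0, 0]]
  ]
}}

```text
time_s: 3.8
eef_pos: [395.8, -240.7, 218.5]
ee_rot: [0.02, 0.956, -0.066, 0.284]
force: [0.3, 0.3, -1.4]
grip_width: 0.262
grip_force: 48.9
```

```bash
python3 - <<'E'
from h import *
s=sense();print(s["eef_pos"].round(1),s["time_s"],s["joints"].round(2),s["force"].round(1))
o=np.vstack([cv2.resize(capture("wrist"),None,fx=.9,fy=.75)[:,:],])
t=cv2.resize(capture("scene")[60:260,150:450],(576,300))
cv2.imwrite("pics/lift.png",np.vstack([o,t])[:,:,::-1])
E
```

```text
[ 395.8 -240.7  218.5] 3.8 [-1.04 -0.02  2.07  0.63  0.81  0.29] [ 0.3  0.3 -1.4]
```

View pics/lift.png

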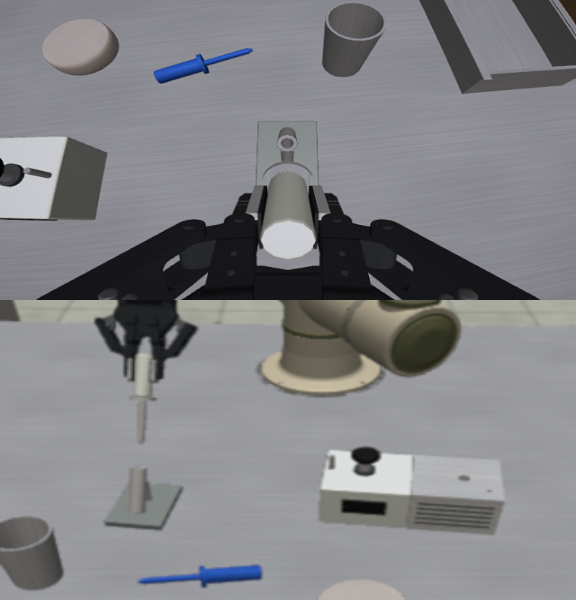

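The probe is out of the sleeve, held in line with the gripper. Its cap is at wrist (320,320), and the sleeve is empty at scene (218,177). Next I go upright to a hover over the bore.

```bash
python3 - <<'E'
from h import *
t=cam("top");sc=cam("scene")
tp=lambda x,y:(215+x*.3-.35,205+y*.3-.35); sp=lambda x,y:(310+x*.3-.35,145+(y-300)*.3-.35)
for n,a,b,z in [("bore",(100,129),(272,412),80),("knob",(277,153),(101,360),120),("pin",(340,164),(42,363),109)]:
  x,e=tri([ray(t,tp(*a)),ray(sc,sp(*b))]);print(n,x.round(1),np.round(e,1),onz(t,tp(*a),z).round(1),onz(sc,sp(*b),z).round(1))
P=np.array([onz(t,tp(*p),80) for p in [(48,47),(362,95),(342,240),(22,192)]]);print(P.round(1),P.mean(0),np.linalg.norm(P[0]-P[1]),np.linalg.norm(P[1]-P[2]))
M=frame([0,0,-1],[np.cos(-.12),np.sin(-.12),0])
rows([496,190,290],M,16)
E
```

```text
bore [497.5 188.3  78.1] [1. 1.] [497.3 187.   80. ] [499.7 188.7  80. ]
knob [481.3  54.1 115.6] [0.8 0.8] [481.  53. 120.] [487.   54.3 120. ]
pin [475.3   9.2 107.7] [0.7 0.7] [475.2   8.4 109. ] [477.    9.8 109. ]
[[557.3 230.1  80. ]
 [528.5  -6.   80. ]
 [421.9   5.5  80. ]
 [449.3 241.3  80. ]] [489.22777828 117.72878938  80.        ] 237.80541975113152 107.21450079447358
[0.09, -0.55, -0.05, 0.0, -0.24, -0.01]
[0.09, -0.55, -0.05, 0.0, -0.24, -0.01]
[0.09, -0.55, -0.06, 0.0, -0.24, -0.01]
[0.09, -0.55, -0.06, 0.0, -0.24, -0.01]
[0.09, -0.55, -0.06, 0.0, -0.24, -0.01]
[0.09, -0.55, -0.06, 0.0, -0.24, -0.01]
[0.08, -0.55, -0.07, 0.0, -0.24, -0.01]
[0.08, -0.55, -0.07, 0.0, -0.24, -0.0]
[0.08, -0.55, -0.07, 0.0, -0.24, -0.01]
[0.08, -0.55, -0.08, 0.0, -0.24, -0.01]
[0.08, -0.55, -0.08, 0.01, -0.24, -0.0]
[0.07, -0.55, -0.08, 0.0, -0.24, -0.01]
[0.07, -0.55, -0.08, 0.01, -0.24, -0.0]
[0.07, -0.55, -0.09, 0.0, -0.24, -0.01]
[0.06, -0.54, -0.09, 0.01, -0.24, -0.0]
[0.06, -0.55, -0.08, 0.0, -0.24, -0.01]
ends [495.8 190.1 289.9] rot err 0.0008
```

Call:
{"name": "arm_command", "arguments": {
  "steps": [
    [[0, 0.09, -0.55, -0.05, 0, -0.24, -0.01], [0, 0.09, -0.55, -0.05, 0, -0.24, -0.01], [0, 0.09, -0.55, -0.06, 0, -0.24, -0.01], [0, 0.09, -0.55, -0.06, 0, -0.24, -0.01], [0, 0.09, -0.55, -0.06, 0, -0.24, -0.01], [0, 0.09, -0.55, -0.06, 0, -0.24, -0.01], [0, 0.08, -0.55, -0.07, 0, -0.24, -0.01], [0, 0.08, -0.55, -0.07, 0, -0.24, 0]]
  ]
}}

```text
time_s: 4.9
eef_pos: [446.2, -23.8, 253.2]
ee_rot: [0.011, 0.988, -0.062, 0.142]
force: [-0.0, -0.2, -1.4]
grip_width: 0.269
grip_force: 49.0
```

Call:
{"name": "arm_command", "arguments": {
  "steps": [
    [[0, 0.08, -0.55, -0.07, 0, -0.24, -0.01], [0, 0.08, -0.55, -0.08, 0, -0.24, -0.01], [0, 0.08, -0.55, -0.08, 0.01, -0.24, 0], [0, 0.07, -0.55, -0.08, 0, -0.24, -0.01], [0, 0.07, -0.55, -0.08, 0.01, -0.24, 0], [0, 0.07, -0.55, -0.09, 0, -0.24, -0.01], [0, 0.06, -0.54, -0.09, 0.01, -0.24, 0], [0, 0.06, -0.55, -0.08, 0, -0.24, -0.01]]
  ]
}}

```text
time_s: 5.9
eef_pos: [495.9, 191.4, 289.1]
ee_rot: [0.0, 0.998, -0.059, -0.001]
force: [-0.4, -0.7, -1.5]
grip_width: 0.267
grip_force: 49.0
```

Call:
{"name": "arm_command", "arguments": {
  "steps": [
    [[0, 0, 0, 0, 0, 0, 0], [0, 0, 0, 0, 0, 0, 0]]
  ]
}}

```text
time_s: 6.15
eef_pos: [495.7, 189.9, 289.2]
ee_rot: [0.0, 0.998, -0.059, -0.001]
force: [-0.5, -0.6, -1.0]
grip_width: 0.272
grip_force: 49.1
```

```bash
python3 - <<'E'
from h import *
import pickle
s=sense();print(s["eef_pos"].round(1),s["time_s"],toolR(s).round(3).tolist(),s["joints"].round(2),s["grip_width"],abs(s["dq"]).max())
w=capture("wrist");sc=capture("scene");tp=capture("top")
pickle.dump((s,w,sc,tp),open("v1.pkl","wb"))
o=np.zeros((600,800,3),np.uint8)
o[:400,:640]=w; o[400:,:400]=cv2.resize(sc[100:200,300:500],(400,200)); o[400:,400:]=cv2.resize(tp[200:300,200:400],(400,200))
cv2.imwrite("pics/hover.png",o[:,:,::-1])
E
```

```text
[495.7 189.9 289.2] 6.15 [[0.993, -0.118, -0.001], [-0.118, -0.993, -0.001], [-0.001, 0.001, -1.0]] [ 0.15  0.3   1.4  -0.    1.44  1.83] 0.271722314880648 0.014313267994894966
```

View pics/hover.png

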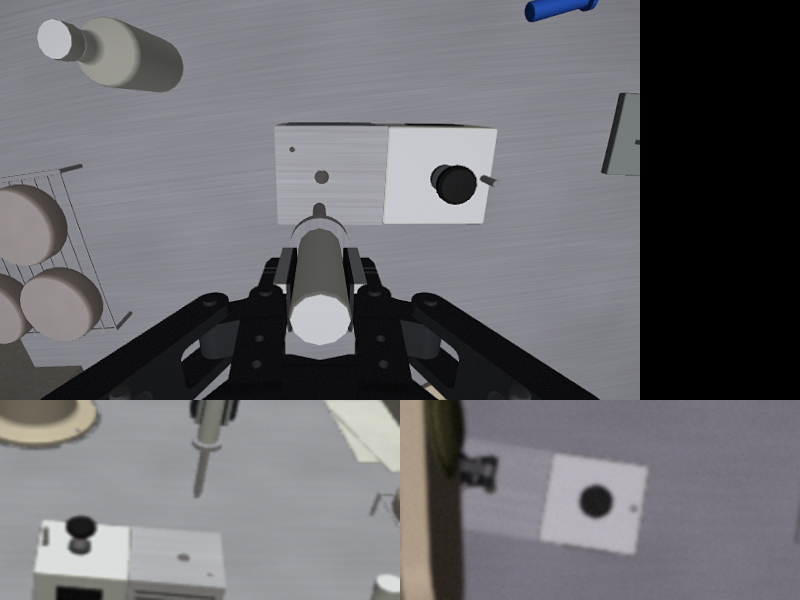

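The hover view shows the bore at wrist (321.5,177), the probe tip at (319.5,204), the knob at (456,185) and the pin tip at (484,180). In the scene picture the tip is at about (398.5,148).

```bash
python3 - <<'E'
from h import *
import pickle
s,w,sc,tp=pickle.load(open("v1.pkl","rb"));c=cam("wrist",s);S=cam("scene");T=cam("top")
g=cv2.cvtColor(w,cv2.COLOR_RGB2GRAY)
def blob(x0,y0,x1,y1,th,inv=True):
    m=np.zeros_like(g);r=g[y0:y1,x0:x1];m[y0:y1,x0:x1]=(r<th) if inv else (r>th)
    k=max(cv2.findContours(m,0,1)[0],key=cv2.contourArea);return cv2.fitEllipse(k)
b=blob(305,162,338,193,110);print("bore",b, onz(c,b[0],80).round(1))
X,e=tri([ray(c,b[0]),ray(T,(244.5,243.3)),ray(S,(391.2,178.2))]);print("bore tri",X.round(1),np.round(e,1))
k=blob(440,165,480,204,60);print("knob",k)
p0,R0=s["eef_pos"],toolR(s)
for n,d in [("tip",120),("cap",-30),("flange top",39)]:
    X=p0+R0@[0,0,d];print(n,X.round(1),"wrist",proj(c,X).round(1),"scene",proj(S,X).round(1))
tip,e=tri([ray(c,(319.5,205)),ray(S,(398.3,147.5))]);print("tip",tip.round(1),np.round(e,1))
# stem row profile, wrist and scene
for y in (206,208,211): print(y,g[y,305:336].tolist())
gs=cv2.cvtColor(sc,cv2.COLOR_RGB2GRAY)
for y in range(124,151,3): print(y,gs[y,390:416].tolist())
E
```

```text
bore ((321.3974304199219, 176.67544555664062), (12.366347312927246, 13.507735252380371), 88.48006439208984) [500.  187.6  80. ]
bore tri [498.5 188.1  78.7] [1.2 1.1 0.9]
knob ((456.073974609375, 183.616943359375), (37.29283905029297, 40.09151840209961), 158.9356689453125)
tip [495.5 189.8 169.2] wrist [320.  204.4] scene [396.8 149.1]
cap [495.7 189.9 319.2] wrist [320.2 320.5] scene [407.6  93. ]
flange top [495.6 189.8 250.2] wrist [320.1 244.6] scene [402.3 120.4]
tip [497.3 191.1 175.7] [1.1 1.1]
206 [157, 157, 158, 158, 157, 157, 158, 162, 135, 67, 60, 64, 63, 63, 65, 65, 65, 66, 63, 76, 155, 158, 155, 155, 155, 155, 157, 156, 155, 155, 156]
208 [167, 166, 167, 165, 167, 166, 167, 174, 75, 57, 62, 65, 63, 62, 65, 66, 66, 66, 66, 59, 104, 163, 166, 165, 165, 165, 165, 164, 165, 165, 164]
211 [166, 165, 165, 164, 164, 164, 167, 144, 68, 58, 63, 64, 64, 64, 64, 65, 67, 65, 64, 61, 104, 164, 166, 164, 164, 164, 165, 164, 164, 164, 164]
124 [152, 151, 152, 152, 152, 153, 152, 140, 106, 93, 92, 95, 99, 101, 98, 97, 95, 93, 93, 101, 134, 151, 153, 152, 152, 152]
127 [150, 150, 151, 15
[... 334 characters left out ...]
51, 151, 150, 151, 152, 152, 152, 152]
136 [151, 151, 151, 151, 151, 151, 152, 147, 119, 89, 90, 95, 116, 150, 152, 152, 152, 151, 151, 151, 151, 152, 152, 153, 152, 152]
139 [154, 153, 153, 154, 154, 155, 153, 140, 88, 89, 92, 103, 136, 153, 153, 152, 152, 153, 152, 152, 152, 152, 153, 152, 151, 153]
142 [156, 157, 157, 158, 158, 157, 148, 110, 88, 91, 94, 117, 155, 156, 156, 155, 155, 156, 154, 154, 154, 155, 154, 154, 154, 154]
145 [157, 157, 157, 157, 156, 157, 142, 91, 90, 91, 100, 134, 156, 158, 155, 156, 156, 155, 155, 154, 155, 155, 155, 154, 154, 154]
148 [156, 158, 159, 158, 158, 159, 147, 108, 98, 125, 156, 161, 159, 158, 159, 158, 157, 158, 157, 156, 156, 155, 156, 156, 156, 155]
```

Call:
{"name": "arm_command", "arguments": {
  "steps": [
    [[0, 0.03, 0.01, 0.3, 0, 0, 0], [0, 0.03, 0.01, 0.4, 0, 0, 0], [0, 0.02, 0.02, 0.4, 0, 0, 0], [0, 0, 0, 0.28, 0, 0, 0], [0, 0, 0, 0, 0, 0, 0], [0, 0, 0, 0, 0, 0, 0]]
  ]
}}

```text
time_s: 7.05
eef_pos: [499.8, 187.6, 221.8]
ee_rot: [0.0, 0.998, -0.06, 0.001]
force: [-0.3, 0.1, -1.3]
grip_width: 0.27
grip_force: 49.1
```

```bash
python3 - <<'E'
from h import *
s=sense();c=cam("wrist",s);S=cam("scene")
w=capture("wrist");sc=capture("scene");p0,R0=s["eef_pos"],toolR(s)
print(p0.round(1),"tip ideal",(p0+R0@[0,0,120]).round(1),proj(c,p0+R0@[0,0,120]).round(1),proj(S,p0+R0@[0,0,120]).round(1))
print("bore (499.5,187.8,80)",proj(c,[499.5,187.8,80]).round(1),proj(S,[499.5,187.8,80]).round(1))
o=np.zeros((600,800,3),np.uint8)
o[:,:400]=cv2.resize(w[140:290,270:370],(400,600),interpolation=cv2.INTER_CUBIC)
o[:,400:]=cv2.resize(sc[110:200,365:425],(400,600),interpolation=cv2.INTER_CUBIC)
cv2.imwrite("pics/near.png",o[:,:,::-1])
E
```

```text
[499.8 187.6 221.8] tip ideal [500.  187.5 101.8] [320.  204.4] [392.  171.8]
bore (499.5,187.8,80) [319.8 197.9] [390.9 178.2]
```

View pics/near.png

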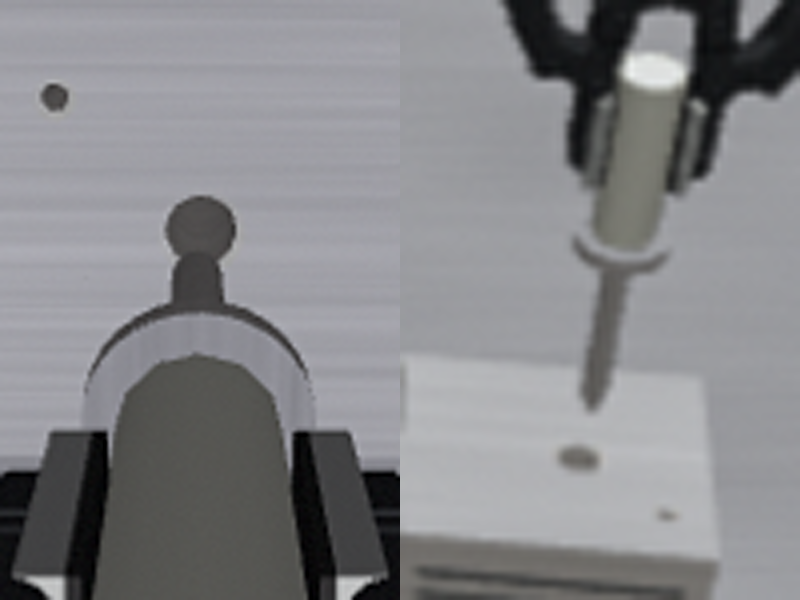

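The tip is about 1 mm to +y of the bore: crop x 197 against 201, with the bore at wrist (319.9,197.1). I correct by 1 mm and go down with the force in view.

Call:
{"name": "arm_command", "arguments": {
  "steps": [
    [[0, 0.01, 0.02, 0.2, 0, 0, 0], [0, 0, 0, 0.2, 0, 0, 0], [0, 0, 0, 0.2, 0, 0, 0], [0, 0, 0, 0.2, 0, 0, 0], [0, 0, 0, 0.2, 0, 0, 0], [0, 0, 0, 0, 0, 0, 0]]
  ]
}}

```text
time_s: 7.9
eef_pos: [499.6, 186.4, 170.4]
ee_rot: [0.0, 0.998, -0.06, -0.001]
force: [0.3, 0.6, -1.1]
grip_width: 0.269
grip_force: 49.1
```

Call:
{"name": "arm_command", "arguments": {
  "steps": [
    [[0, 0, 0, 0.2, 0, 0, 0], [0, 0, 0, 0.2, 0, 0, 0], [0, 0, 0, 0.2, 0, 0, 0], [0, 0, 0, 0.15, 0, 0, 0], [0, 0, 0, 0.05, 0, 0, 0], [0, 0, 0, 0, 0, 0, 0]]
  ]
}}

```text
time_s: 8.65
eef_pos: [500.0, 186.4, 131.2]
ee_rot: [0.0, 0.998, -0.06, 0.0]
force: [-0.5, 0.1, -0.1]
grip_width: 0.266
grip_force: 49.1
```

Call:
{"name": "arm_command", "arguments": {
  "steps": [
    [[0, 0, 0, 0.03, 0, 0, 0], [0, 0, 0, 0.03, 0, 0, 0], [0, 0, 0, 0.02, 0, 0, 0], [0, 0, 0, 0, 0, 0, 0]]
  ]
}}

```text
time_s: 9.15
eef_pos: [499.9, 186.4, 127.2]
ee_rot: [0.0, 0.998, -0.06, -0.0]
force: [0.6, 0.6, -1.8]
grip_width: 0.265
grip_force: 49.1
```

Call:
{"name": "arm_command", "arguments": {
  "steps": [
    [[0, 0, 0, 0.03, 0, 0, 0], [0, 0, 0, 0.02, 0, 0, 0], [0, 0, 0, 0, 0, 0, 0]]
  ]
}}

```text
time_s: 9.52
eef_pos: [499.9, 186.4, 124.6]
ee_rot: [0.0, 0.998, -0.06, -0.0]
force: [-0.5, -0.7, -1.2]
grip_width: 0.265
grip_force: 49.1
```

Call:
{"name": "arm_command", "arguments": {
  "steps": [
    [[0, 0, 0, 0.03, 0, 0, 0], [0, 0, 0, 0.02, 0, 0, 0], [0, 0, 0, 0, 0, 0, 0]]
  ]
}}

```text
time_s: 9.9
eef_pos: [500.2, 186.5, 124.0]
ee_rot: [0.0, 0.998, -0.059, 0.001]
force: [-5.2, -1.4, 15.6]
grip_width: 0.27
grip_force: 50.9
```

Call:
{"name": "arm_command", "arguments": {
  "steps": [
    [[0, 0, 0, 0.03, 0, 0, 0], [0, 0, 0, 0, 0, 0, 0]]
  ]
}}

```text
time_s: 10.15
eef_pos: [500.4, 186.6, 124.0]
ee_rot: [0.0, 0.998, -0.059, 0.001]
force: [-10.8, -1.4, 28.5]
grip_width: 0.265
grip_force: 52.2
```

Firm contact at TCP z 124 against 125 expected, so the flange is home. I relieve the push, open, and retreat straight up.

Call:
{"name": "arm_command", "arguments": {
  "steps": [
    [[0, 0, 0, -0.06, 0, 0, 0], [0, 0, 0, 0, 0, 0, 0], [0.7, 0, 0, 0, 0, 0, 0], [0.7, 0, 0, 0, 0, 0, 0], [0.7, 0, 0, 0, 0, 0, 0], [0.7, 0, 0, 0, 0, 0, 0], [0.7, 0, 0, 0, 0, 0, 0]]
  ]
}}

```text
time_s: 11.02
eef_pos: [499.9, 186.4, 123.7]
ee_rot: [0.0, 0.998, -0.06, -0.0]
force: [-0.6, 0.3, -0.6]
grip_width: 0.7
grip_force: 0.0
```

Call:
{"name": "arm_command", "arguments": {
  "steps": [
    [[0.7, 0, 0, -0.2, 0, 0, 0], [0.7, 0, 0, -0.4, 0, 0, 0], [0.7, 0, 0, -0.5, 0, 0, 0], [0.7, 0, 0, -0.5, 0, 0, 0], [0.7, 0, 0, -0.4, 0, 0, 0], [0.7, 0, 0, 0, 0, 0, 0], [0.7, 0, 0, 0, 0, 0, 0]]
  ]
}}

```text
time_s: 11.9
eef_pos: [499.6, 186.4, 223.0]
ee_rot: [0.0, 0.998, -0.06, -0.0]
force: [0.2, -0.1, -0.5]
grip_width: 0.704
grip_force: 0.0
```

```bash
python3 - <<'E'
from h import *
import pickle
s=sense();print(s["eef_pos"].round(1),s["time_s"],toolR(s).round(3).tolist())
w=capture("wrist");sc=capture("scene")
pickle.dump((s,w,sc),open("v2.pkl","wb"))
o=np.zeros((600,640,3),np.uint8)
o[:320]=cv2.resize(w,(640,320)); o[320:,:]=cv2.resize(sc[110:215,280:520],(640,280),interpolation=cv2.INTER_CUBIC)
cv2.imwrite("pics/placed.png",o[:,:,::-1])
E
```

```text
[499.6 186.4 223. ] 11.9 [[0.993, -0.119, -0.001], [-0.119, -0.993, -0.001], [-0.001, 0.001, -1.0]]
```

View pics/placed.png

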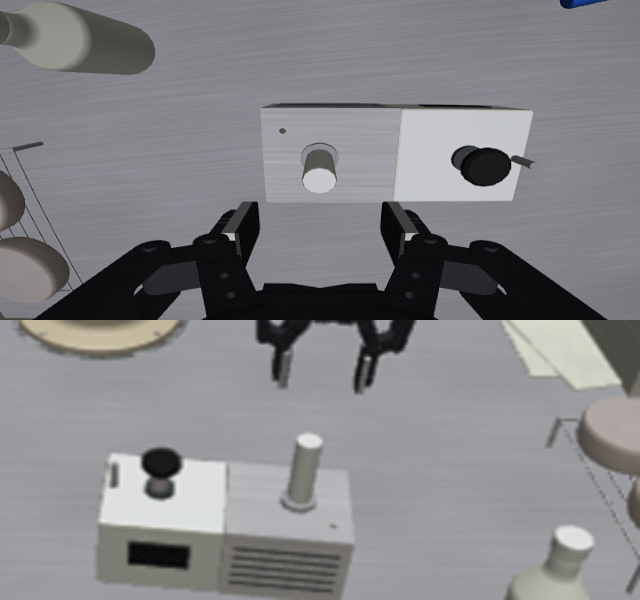

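The probe stands upright with its flange on the mouth: cap at wrist (319,225), knob near (486,208), pin beyond it. I'll check the cap height and locate the knob from two wrist views.

```bash
python3 - <<'E'
from h import *
import pickle
s1,w1,_,_=pickle.load(open("v1.pkl","rb"));s2,w2,sc2=pickle.load(open("v2.pkl","rb"))
def blob(im,x0,y0,x1,y1,f):
    g=cv2.cvtColor(im,cv2.COLOR_RGB2GRAY);m=np.zeros_like(g);m[y0:y1,x0:x1]=f(g[y0:y1,x0:x1])
    return cv2.fitEllipse(max(cv2.findContours(m,0,1)[0],key=cv2.contourArea))
c1,c2=cam("wrist",s1),cam("wrist",s2);T=cam("top");S=cam("scene")
for th in (30,45,60):
  k1=blob(w1,440,165,480,204,lambda r:r<th);k2=blob(w2,450,180,515,235,lambda r:r<th);print(th,k1[0],k1[1],k2[0],k2[1])
  x,e=tri([ray(c1,k1[0]),ray(c2,k2[0])]);print("knob 2 wrist",x.round(1),np.round(e,1), onz(c2,k2[0],116).round(1))
x,e=tri([ray(c1,k1[0]),ray(c2,k2[0]),ray(T,(297.8,250.6))]);print("knob+top",x.round(1),np.round(e,1))
cp=blob(w2,295,205,345,250,lambda r:r>195);print("cap",cp[:2])
q=(280+309*.375-.3,110+(438-320)*.375-.3)
x,e=tri([ray(c2,cp[0]),ray(S,q)]);print("cap",x.round(1),np.round(e,1),proj(c2,[500,187,155]),proj(S,[500,187,155]),q)
E
```

```text
30 (456.5436706542969, 184.24359130859375) (36.143184661865234, 38.243587493896484) (485.20166015625, 208.10894775390625) (45.23025894165039, 50.04844665527344)
knob 2 wrist [482.2  51.4 109.2] [0.2 0.2] [484.6  55.1 116. ]
45 (456.5664367675781, 184.20269775390625) (36.47722625732422, 38.58830642700195) (485.03985595703125, 208.10537719726562) (45.64483642578125, 50.34159469604492)
knob 2 wrist [482.   51.2 108.5] [0.3 0.3] [484.6  55.3 116. ]
60 (456.073974609375, 183.616943359375) (37.29283905029297, 40.09151840209961) (482.3427429199219, 205.96144104003906) (47.2349853515625, 61.673648834228516)
knob 2 wrist [477.4  44.   90.2] [0.4 0.4] [486.7  57.5 116. ]
knob+top [482.6  52.7 107.8] [1.4 1.  1.3]
cap ((318.8638916015625, 225.53379821777344), (28.944272994995117, 30.93857765197754))
cap [502.4 187.  159.8] [0.2 0.2] [319.05346991 226.23098528] [395.02502619 154.93854164] (395.575, 153.95)
```

The cap agrees with home, since the wrist prediction for z 155 is within 1 px. The knob axis is (484,54), 135 mm from the bore and 45 mm from the pin as given. I move over it with the fingers shut, then go down.

Call:
{"name": "arm_command", "arguments": {
  "steps": [
    [[0, 0, 0.5, 0, 0, 0, 0], [0, 0, 0.5, 0, 0, 0, 0], [0, 0, 0.55, 0, 0, 0, 0], [0, 0, 0.6, 0, 0, 0, 0], [0, 0.01, 0.5, 0, 0, 0, 0], [0, 0, 0, 0, 0, 0, 0], [0, 0, 0, 0.4, 0, 0, 0], [0, 0, 0, 0.4, 0, 0, 0]]
  ]
}}

```text
time_s: 13.0
eef_pos: [484.6, 55.7, 183.0]
ee_rot: [0.0, 0.998, -0.059, -0.0]
force: [-0.4, 0.5, 0.3]
grip_width: 0.003
grip_force: 0.0
```

Call:
{"name": "arm_command", "arguments": {
  "steps": [
    [[0, 0, 0, 0.4, 0, 0, 0], [0, 0, 0, 0.3, 0, 0, 0], [0, 0, 0, 0.1, 0, 0, 0], [0, 0, 0, 0, 0, 0, 0], [0, 0, 0, 0, 0, 0, 0]]
  ]
}}

```text
time_s: 13.62
eef_pos: [485.0, 54.8, 144.4]
ee_rot: [0.0, 0.998, -0.059, 0.001]
force: [-0.0, -0.0, 0.5]
grip_width: -0.003
grip_force: 0.0
```

```bash
python3 - <<'E'
from h import *
s=sense();print(s["eef_pos"].round(2),s["time_s"],toolR(s)[:,2].round(4),s["force"].round(2),s["grip_width"])
w=capture("wrist");sc=capture("scene")
o=np.zeros((600,640,3),np.uint8)
o[:320]=cv2.resize(w,(640,320)); o[320:,:]=cv2.resize(sc[130:200,290:450],(640,280),interpolation=cv2.INTER_CUBIC)
cv2.imwrite("pics/over.png",o[:,:,::-1])
E
```

```text
[485.02  54.83 144.36] 13.625 [ 1.1e-03 -6.0e-04 -1.0e+00] [-0.02 -0.01  0.52] -0.0029908280440695853
```

View pics/over.png

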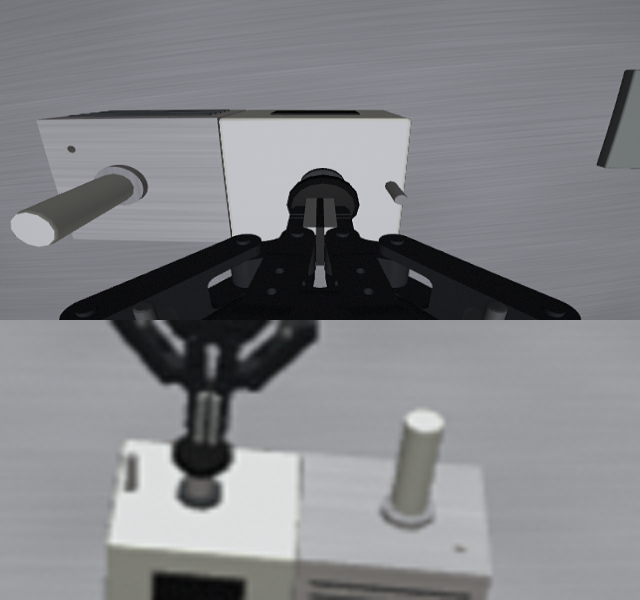

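The shut fingers are centred over the knob, which is at wrist (322,200 in the scaled view). The pin is to the right and the probe still stands. I go down to touch and feel for the spring.

Call:
{"name": "arm_command", "arguments": {
  "steps": [
    [[0, 0, 0, 0.1, 0, 0, 0], [0, 0, 0, 0.06, 0, 0, 0], [0, 0, 0, 0, 0, 0, 0], [0, 0, 0, 0, 0, 0, 0]]
  ]
}}

```text
time_s: 14.22
eef_pos: [484.7, 54.8, 135.8]
ee_rot: [0.0, 0.998, -0.06, 0.0]
force: [-0.2, -0.1, -0.2]
grip_width: -0.0
grip_force: 0.0
```

Call:
{"name": "arm_command", "arguments": {
  "steps": [
    [[0, 0, 0, 0.03, 0, 0, 0], [0, 0, 0, 0, 0, 0, 0], [0, 0, 0, 0, 0, 0, 0]]
  ]
}}

```text
time_s: 14.6
eef_pos: [484.7, 54.8, 134.3]
ee_rot: [0.0, 0.998, -0.06, 0.0]
force: [0.4, -0.5, -0.9]
grip_width: 0.002
grip_force: 0.0
```

Call:
{"name": "arm_command", "arguments": {
  "steps": [
    [[0, 0, 0, 0.03, 0, 0, 0], [0, 0, 0, 0, 0, 0, 0], [0, 0, 0, 0, 0, 0, 0]]
  ]
}}

```text
time_s: 14.98
eef_pos: [484.8, 54.8, 132.9]
ee_rot: [0.0, 0.998, -0.06, 0.0]
force: [-0.6, 0.5, 2.0]
grip_width: -0.001
grip_force: 1.3
```

Call:
{"name": "arm_command", "arguments": {
  "steps": [
    [[0, 0, 0, 0.03, 0, 0, 0], [0, 0, 0, 0, 0, 0, 0], [0, 0, 0, 0, 0, 0, 0]]
  ]
}}

```text
time_s: 15.35
eef_pos: [484.8, 54.8, 131.3]
ee_rot: [0.0, 0.998, -0.06, 0.0]
force: [0.6, 0.5, 3.3]
grip_width: -0.002
grip_force: 1.7
```

Contact is at TCP z 134, so the tips are at 120 mm as expected. Half travel is TCP z 123.

Call:
{"name": "arm_command", "arguments": {
  "steps": [
    [[0, 0, 0, 0.04, 0, 0, 0], [0, 0, 0, 0.04, 0, 0, 0], [0, 0, 0, 0.04, 0, 0, 0], [0, 0, 0, 0.03, 0, 0, 0], [0, 0, 0, 0.01, 0, 0, 0], [0, 0, 0, 0, 0, 0, 0], [0, 0, 0, 0, 0, 0, 0]]
  ]
}}

```text
time_s: 16.23
eef_pos: [484.8, 54.8, 123.5]
ee_rot: [0.0, 0.998, -0.06, 0.0]
force: [-1.0, -1.2, 6.2]
grip_width: -0.001
grip_force: 3.4
```

```bash
python3 - <<'E'
from h import *
f=[]
for i in range(6):
    s=sense();f.append(np.r_[s["force"],s["eef_pos"][2]]);im=capture("scene" if i==5 else "wrist")
print(np.array(f).round(2),np.mean(f,0).round(2),s["time_s"])
S=cam("scene")
cv2.imwrite("pics/press.png",cv2.resize(im[140:200,305:425,::-1],(800,400),interpolation=cv2.INTER_CUBIC))
for z in (114,109,104): print(z,(proj(S,[484.3,54,z])-[305,140])*6.667)
E
```

```text
[[-9.6000e-01 -1.1800e+00  6.1900e+00  1.2346e+02]
 [-4.2000e-01  1.0200e+00  6.6400e+00  1.2345e+02]
 [-1.4400e+00  1.0500e+00  6.9300e+00  1.2344e+02]
 [-1.0000e+00  3.2000e-01  5.9700e+00  1.2346e+02]
 [-4.8000e-01  4.1000e-01  7.3400e+00  1.2345e+02]
 [-1.1500e+00 -2.0000e-02  7.6300e+00  1.2344e+02]] [ -0.91   0.27   6.78 123.45] 16.475
114 [230.93207572 159.14061825]
109 [230.19104172 169.42693818]
104 [229.45510253 179.64425085]
```

View pics/press.png

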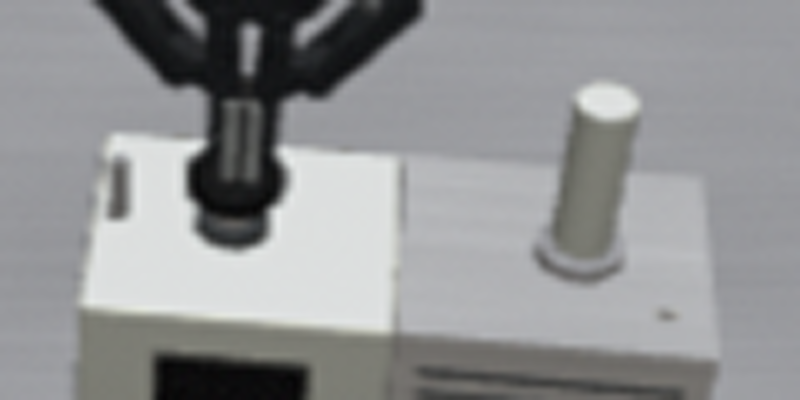

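The plunger is down about half way (force 6.8 N, about 10.5 mm), and the probe stands with its flange seated. I add 0.5 mm and hold for over three seconds.

Call:
{"name": "arm_command", "arguments": {
  "steps": [
    [[0, 0, 0, 0.01, 0, 0, 0], [0, 0, 0, 0, 0, 0, 0], [0, 0, 0, 0, 0, 0, 0], [0, 0, 0, 0, 0, 0, 0], [0, 0, 0, 0, 0, 0, 0], [0, 0, 0, 0, 0, 0, 0], [0, 0, 0, 0, 0, 0, 0], [0, 0, 0, 0, 0, 0, 0]]
  ]
}}

```text
time_s: 17.52
eef_pos: [484.8, 54.8, 123.0]
ee_rot: [0.0, 0.998, -0.06, 0.0]
force: [-1.6, 0.4, 7.0]
grip_width: -0.001
grip_force: 3.5
```

Call:
{"name": "arm_command", "arguments": {
  "steps": [
    [[0, 0, 0, 0, 0, 0, 0], [0, 0, 0, 0, 0, 0, 0], [0, 0, 0, 0, 0, 0, 0], [0, 0, 0, 0, 0, 0, 0], [0, 0, 0, 0, 0, 0, 0], [0, 0, 0, 0, 0, 0, 0], [0, 0, 0, 0, 0, 0, 0], [0, 0, 0, 0, 0, 0, 0]]
  ]
}}

```text
time_s: 18.52
eef_pos: [484.8, 54.8, 123.0]
ee_rot: [0.0, 0.998, -0.059, 0.0]
force: [-1.4, 1.1, 6.5]
grip_width: -0.001
grip_force: 3.5
```

Call:
{"name": "arm_command", "arguments": {
  "steps": [
    [[0, 0, 0, 0, 0, 0, 0], [0, 0, 0, 0, 0, 0, 0], [0, 0, 0, 0, 0, 0, 0], [0, 0, 0, 0, 0, 0, 0], [0, 0, 0, 0, 0, 0, 0], [0, 0, 0, 0, 0, 0, 0], [0, 0, 0, 0, 0, 0, 0], [0, 0, 0, 0, 0, 0, 0]]
  ]
}}

```text
time_s: 19.52
eef_pos: [484.8, 54.8, 123.0]
ee_rot: [0.0, 0.998, -0.06, 0.0]
force: [-1.4, 0.6, 8.0]
grip_width: 0.001
grip_force: 3.5
```

Call:
{"name": "arm_command", "arguments": {
  "steps": [
    [[0, 0, 0, 0, 0, 0, 0], [0, 0, 0, 0, 0, 0, 0], [0, 0, 0, 0, 0, 0, 0], [0, 0, 0, 0, 0, 0, 0]]
  ]
}}

```text
time_s: 20.02
eef_pos: [484.8, 54.8, 122.9]
ee_rot: [0.0, 0.998, -0.06, 0.0]
force: [-0.3, -0.1, 6.2]
grip_width: -0.004
grip_force: 3.5
```

```bash
python3 - <<'E'
from rig import *
s=sense();print(s["eef_pos"],s["force"],s["time_s"])
if abs(s["eef_pos"][2]-123)<1: print(finish_job())
E
```

```text
[484.80094327  54.81666729 122.94567304] [-0.26942099 -0.09202405  6.20445245] 20.025
the job is handed in; nothing more can be done
None
```

The job is handed in at 20 s: the probe stands upright in the large bore, home on its flange and released, and the plunger was held about 11 mm down (about 7 N) for over 3 s and is still held there.

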